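# Hang the test panel on the drying rail

## Task

Take the coated test panel out of its wooden stand and hook its hanger onto the drying rail in the loading section between the two yellow bands. Then slide it along the rail, without lifting it off, until the whole width of its hook sits on the red band, and leave it hanging there freely. Do not disturb the two pigment jars or the glass muller.

Things in the scene. Friction and masses are not known exactly. Their poses are not given: they have to be found in the camera images.
- hanger: Aluminium test panel with orange patches, 80 wide (y) x 100 high x 6 thick (x), under a steel strap hook (see hook) topped by a black grip block (see grip). 0.15 to 0.3 kg. Starts upright in the stand's slot, origin 12 mm above the table. Origin: centre of the panel's lower edge, z up. Hung, that edge is 70 mm above the table.
- hook (a point): Rail axis when seated: z = 150 in the hanger. 20 mm wide (y) strap: from the panel's top a jog to x = -17, a leg up there, a self-centring gable over to +x (26 inside), a tip at x = 13 to 17 ending at z = 141. Open to +x between jog (z = 104) and tip: bring the 12 mm rail in from the hanger's +x side, hook point about 24 mm above the rail axis, then lower it on. Axes as the hanger.
- grip (a point): Grasp point in the black grip block, 14 (x) x 24 (y), which spans z = 160 to 212 of the hanger: 42 mm above the hook point, 192 above the hanger's origin, 20 below the block's top. Axes as the hanger. Seated on the rail it is 262 mm above the table.
- rail: Fixed drying rail: smooth aluminium bar, 12 mm diameter, along its own y, axis 220 mm above the table, on posts (228 high, feet 140 x 40) 300 mm either side of its middle. Origin on the table under the middle; turned a little. Yellow bands, 12 mm long, at y = -55 and +55 bound the loading section; a yellow drip tray, 26 high, of the same length stands under it.
- rail_mid (a point): Middle of the rail, on the bar's axis, 220 mm above the table; y along the bar, x level across it (away from the robot).
- red_mark: Red band round the rail, 50 mm long, the hook slides over it; a matching red plate (70 x 50 mm) lies on the foot bar straight below. Origin: centre of the band, on the bar's axis; y along the bar. It lies 130 to 200 mm from the rail's middle, to the left or the right.
- blue_mark: Blue band like the red one, on the other side of the rail's middle; not the target.
- stand: Fixed wooden block 70 (x) x 120 (y) x 50 high with a slot 8 mm wide (x) and 84 long (y), 38 deep, that holds the panel's lower edge; lift the panel straight up by 45 mm or more to clear it. Origin under its centre.
- green_jar: Pigment jar with a black lid, green, 60 diameter x 90 high, loose; origin under its centre. Not to be disturbed.
- ochre_jar: Pigment jar with a black lid, orange-ochre, 60 diameter x 90 high, loose; origin under its centre. Not to be disturbed.
- muller: Glass muller, 68 diameter foot, 104 high, standing loose on a 180 mm square, 6 mm thick glass slab; origin under its centre. Not to be disturbed.
Things that resemble listed ones, but are neither listed nor needed, are in the scene too. There is more than one size of the hanger; the job needs the smaller.

How it is judged:
On the way, in this order (a step that is already met when the one before it is completed fails the run):
1. the hook is seated over the rail in the loading section, between the yellow bands (x of hook in the frame of rail_mid between -0.008 and 0.008 m and z of hook in the frame of rail_mid between -0.007 and 0.007 m and y of hook in the frame of rail_mid between -0.05 and 0.05 m), for 0.2 s.
2. the hook has been slid along the rail onto the red band (x of hook in the frame of rail_mid between -0.008 and 0.008 m and z of hook in the frame of rail_mid between -0.007 and 0.007 m and y of hook in the frame of red_mark between -0.017 and 0.017 m), for 0.2 s.
At the end, for the whole second after the job is handed in: The hanger hangs on the rail by its hook, which carries it: hook point within 8 mm across and 7 mm in height of the rail's axis and within 17 mm of the red band's centre along the rail, tilted less than 0.15 rad and at rest (all of step 2 and contact force between hanger and rail above 0.3 N and angle between hanger's own z axis and vertical below 0.15 rad and linear speed of hanger below 0.03 m/s and angular speed of hanger below 0.3 rad/s); the robot touches nothing.
It fails at once if the hook is lifted more than 12 mm above its seat over the rail outside the loading section (put on, taken off or carried along there) (x of hook in the frame of rail_mid between -0.02 and 0.02 m and z of hook in the frame of rail_mid between 0.012 and 0.06 m and (y of hook in the frame of rail_mid above 0.065 m or y of hook in the frame of rail_mid below -0.065 m) and y of hook in the frame of rail_mid between -0.28 and 0.28 m).
It fails at once if the green jar is pushed more than 20 mm or tipped (distance of green_jar from where it was at the start of the episode above 0.02 m or angle between green_jar's own z axis and vertical above 0.3 rad).
It fails at once if the ochre jar is pushed more than 20 mm or tipped (distance of ochre_jar from where it was at the start of the episode above 0.02 m or angle between ochre_jar's own z axis and vertical above 0.3 rad).
It fails at once if the muller is pushed more than 20 mm or tipped (distance of muller from where it was at the start of the episode above 0.02 m or angle between muller's own z axis and vertical above 0.3 rad).
It also fails if it takes over 43 s, if anything falls off the work surface, if the arm or the gripper's body presses on something with over 40 N, if the wrist force passes 120 N, or if a joint passes its speed limit or range.

## Robot

A 6-joint arm with a two-finger parallel gripper is mounted at the origin on the work surface. World frame = base frame: x ahead of the robot, y to its left, z up, the work surface at z = 0. Lengths are in m, angles in rad, forces in N, time in s.
With the tool pointing down it reaches from about 0.375 to 0.9 m from the base axis. Payload 3.1 kg.
Tool frame: the origin (TCP) lies on the centre line of the jaws, within the pads' length; the fingertips stand ahead of it and the grasp point (between the pads) lies 3 mm ahead of it (robot.tip_reach is the z of the fingertips in the tool frame, in m); z points along the fingers, y is the line along which they close (so a half turn about z gives the same grasp; the last joint's range is limited). The gripper opens to 87 mm and grips with 3 to 60 N. Pads are 19 mm wide; open, the fingers measure 117 mm over their backs; the gripper's body (75 mm by 190 mm) begins 51 mm behind the grasp point.
Start: joints at [-1.294, 0.527, 1.433, -0, 1.181, -0.178], TCP at [0.275, -0.561, 0.245] pointing down, gripper open.
Joint ranges: [-3.08, 3.08], [-0.75, 2.2], [0.22, 2.44], [-1.43, 4.57], [0, 2.65], [-2.85, 2.85]. Speed limits (rad/s): [2.79, 2.79, 3.14, 3.14, 3.14, 3.14].

## Interface

Orientations are given as a unit quaternion [x, y, z, w].
In Python, from rig import sensors, eyes, ticket, robot gives the robot as it stands.
- The arm moves only by the tool drive_tool, never from a script. Its argument "deltas" is a list that holds one entry, the list of rows, each a list of 6 numbers: the shift along the tool's x, y, z in mm, then the turn, a rotation vector about the tool's x, y, z in rad. A call has 1 to 8 rows; each row shifts and turns the commanded pose from where the row before left it, along the tool's axes as they then stand; what a row does not reach is not made up. A row lasts 1/12 s, in which the tool goes at most 41.7 mm and 7.16 degrees, less where a joint would pass 70% of its speed; a pose out of reach is approached as far as the arm can. A call is refused whole if a number of a shift passes 41.7 or a number of a turn 0.125, either way. A call with a gripper value outside its range is refused whole. "gripper" is the opening in per cent of the stroke, from 0 (shut) to 100 (fully open), set as the call begins (left out, the last holds). The fingers move at their own pace and stop on an object; "squeeze" is the grip in N (left out, the last holds). Time passes only in rows, so rows that do not move let the fingers close. It gives the time, the measured TCP pose, the force, the opening and the grip force at its end, in the units of the state.
- sensors.get_obs(): the state, without advancing time (a new reading comes with each control period).
- eyes.camera(name): name is "scene" or "top" or "wrist"; returns a dict with "img" (420x560x3 uint8, red, green, blue), "fov_y" (degrees; the focal length in pixels is half the picture's height over the tangent of half this angle, whatever the lens; pixels are square), "cx", "cy" (the principal point, pixels), "xyz" and "attitude" of the camera in the world; the wrist camera has in their place "hand_eye" (4x4, takes a point from camera to tool coordinates, whose origin is the TCP and whose axes are the flange's). Camera axes: x right, y up, looking along -z (the intrinsics and any distortion apply to the point x, -y, -z); pixel columns grow to the right and rows downward; lengths in m; the calibration is good to about 2 mm. The wrist camera is an equidistant fisheye: a pixel r from the principal point sees the ray r / f radians off the axis. A picture is of the moment at which its call begins: read the wrist's pose just before it. There is no depth.
- ticket.hand_in(): hands the job in; it is judged then, once.
The state is a dict: "time": time; "q": joint angles; "joint_velocities": joint speeds; "joint_torque": joint torques, N m; "position": TCP position; "tool_rot": TCP orientation; "ft_force": force on the tool from outside, world axes, zero at the start; "moment": the same for the moment, N m; "grip_width": finger opening in m; "grip_force": force on a finger pad.
Only numpy, scipy, OpenCV 4.12 (cv2) and the standard library are available. Lean on these libraries where they do the work, as an engineer would, in place of code of your own. Each camera call takes 0.05 s, during which the arm holds its last target. There are 200 camera calls.

## Working session

There is one attempt and no reset: what is moved stays moved. The work goes in short steps, Python scripts to look and compute and a tool call to move; the robot and the scene stay as the last step left them, time stands still between calls to the robot, and variables do not carry over. Pictures are saved under pics/ and viewed, at most 10 in all, crops included, and the job is handed in when it is done.

Besides the shell and the picture viewer there is one more tool, called after "Request:" by a JSON object that holds its "op" and its "data". drive_tool: Moves the arm, as the interface text tells. Its arguments: {"type":"object","properties":{"deltas":{"type":"array"},"gripper":{"type":"number"},"squeeze":{"type":"number"}},"required":["deltas"]}

```bash
ls; mkdir -p pics; python3 - <<'E'
from rig import sensors, eyes, ticket, robot
import cv2,json,numpy as np
o=sensors.get_obs(); print(o['time'],o['position'],o['tool_rot'],robot.tip_reach)
for n in ["scene","top"]:
    c=eyes.camera(n); cv2.imwrite(f"pics/{n}0.png",c["img"][:,:,::-1])
    print(n,{k:(np.round(v,4).tolist() if k!='img' else 0) for k,v in c.items()})
    np.save(n+"0.npy",c,allow_pickle=True)
E
```

```text
pics
0.0 [ 0.27494619 -0.56050062  0.24358154] [ 9.74138647e-01  2.25948469e-01 -6.35068312e-05 -1.08754007e-03] 0.022
scene {'img': 0, 'fov_y': 54.9246, 'cx': 279.1163, 'cy': 203.6796, 'xyz': [1.0339, 0.059, 0.9633], 'attitude': [0.1714, 0.2154, 0.7352, 0.6194]}
top {'img': 0, 'fov_y': 53.4971, 'cx': 285.0347, 'cy': 207.4718, 'xyz': [0.4392, -0.0144, 1.3268], 'attitude': [-0.0255, 0.0406, 0.7128, -0.6997]}
```

View pics/scene0.png

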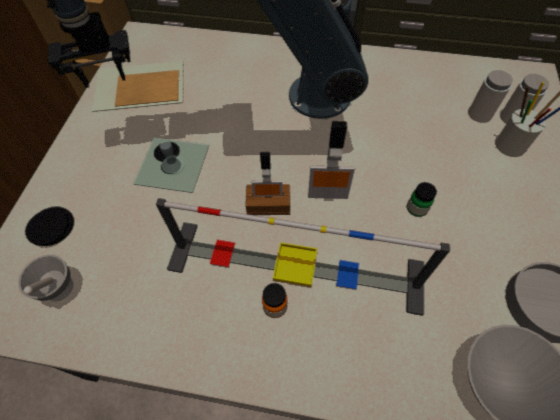

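View pics/top0.png

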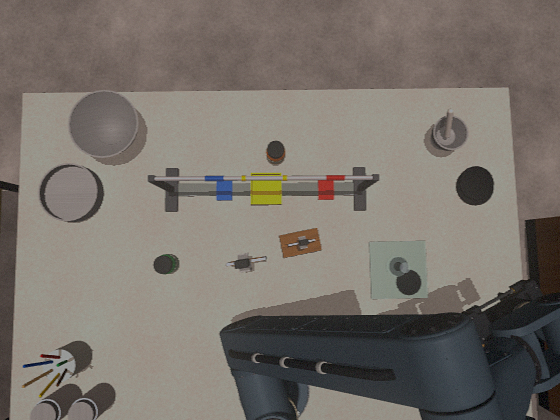

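The scene view shows two hangers. One is at scene (268,185) / top (302,243), standing in the orange-brown wooden stand. The other is at scene (331,170) / top (243,263), looks larger and has no wooden stand. The first fits (stand, smaller), and I'll confirm it in a crop. Red band: scene (209,211), top (335,178), on the robot's right.

```bash
cat > h.py <<'E'
import numpy as np, cv2
from scipy.spatial.transform import Rotation as R
def ray(c,px):
    f=210/np.tan(np.radians(c['fov_y'])/2); px=np.atleast_2d(px).astype(float)
    d=np.c_[(px[:,0]-c['cx'])/f,-(px[:,1]-c['cy'])/f,-np.ones(len(px))]
    return np.array(c['xyz']),R.from_quat(c['attitude']).apply(d)
def onz(c,px,z):
    o,d=ray(c,px); return o+d*((z-o[2])/d[:,2])[:,None]
def tri(c1,p1,c2,p2):
    o1,d1=ray(c1,p1);o2,d2=ray(c2,p2);d1=d1[0];d2=d2[0]
    s=np.linalg.lstsq(np.c_[d1,-d2],o2-o1,rcond=None)[0]
    a=o1+s[0]*d1;b=o2+s[1]*d2; return (a+b)/2,np.linalg.norm(a-b)
def load(n): return np.load(n,allow_pickle=True).item()
E
python3 - <<'E'
from h import *
s,t=load('scene0.npy'),load('top0.npy')
C={'red':((0,140,70),(6,255,255)),'yel':((22,140,90),(33,255,255)),'blue':((100,140,70),(125,255,255)),'wood':((7,110,40),(16,255,255))}
for n,c in(('scene',s),('top',t)):
    hsv=cv2.cvtColor(c['img'],cv2.COLOR_RGB2HSV)
    for k,(a,b) in C.items():
        m=cv2.inRange(hsv,a,b); N,_,st,ce=cv2.connectedComponentsWithStats(m)
        for i in range(1,N):
            if st[i,4]>8: print(n,k,st[i].tolist(),ce[i].round(1),onz(c,ce[i],.22)[0].round(3)[:2],onz(c,ce[i],.05)[0].round(3)[:2])
a=cv2.resize(s['img'][110:230,220:370],None,fx=4,fy=4,interpolation=2)
b=cv2.resize(t['img'][215:285,220:330],None,fx=5.4,fy=5.4,interpolation=2)[:,:600]
cv2.imwrite('pics/cs.png',a[:,:,::-1]);cv2.imwrite('pics/ct.png',b[:,:,::-1])
E
```

```text
scene red [198, 207, 22, 8, 122] [208.2 210.5] [ 0.622 -0.18 ] [ 0.527 -0.235]
scene red [210, 240, 25, 27, 472] [222.  252.9] [ 0.714 -0.126] [ 0.641 -0.168]
scene yel [532, 90, 8, 15, 21] [536.   96.9] [0.154 0.561] [-0.048  0.675]
scene yel [269, 218, 5, 6, 27] [271.  220.2] [ 0.623 -0.042] [ 0.529 -0.065]
scene yel [321, 226, 5, 6, 30] [323.  228.5] [0.624 0.068] [0.531 0.071]
scene yel [273, 242, 44, 43, 1425] [294.9 263.8] [0.713 0.023] [0.639 0.015]
scene blue [349, 231, 24, 8, 120] [360.9 234.7] [0.626 0.147] [0.533 0.167]
scene blue [337, 261, 21, 28, 482] [347.4 274.4] [0.717 0.127] [0.645 0.143]
scene wood [25, 0, 50, 44, 668] [47.1 22.5] [ 0.055 -0.844] [-0.169 -1.051]
scene wood [84, 0, 47, 35, 637] [109.   12.7] [-0.022 -0.675] [-0.264 -0.843]
scene wood [75, 52, 32, 12, 114] [90.6 58.6] [ 0.192 -0.641] [-0.001 -0.802]
scene wood [81, 62, 20, 19, 96] [91.7 69.1] [ 0.233 -0.62 ] [ 0.05  -0.775]
scene wood [83, 69, 5, 6, 12] [84.9 71.5] [ 0.245 -0.634] [ 0.065 -0.793]
scene wood [115, 71, 63, 35, 1709] [147.1  87.9] [ 0.28  -0.442] [ 0.108 -0.556]
scene wood [65, 73, 20, 
[... 1248 characters left out ...]
23] [0.63  0.144]
top blue [217, 195, 15, 5, 72] [223.7 197.1] [0.574 0.124] [0.594 0.145]
top wood [266, 150, 19, 12, 60] [275.5 157. ] [ 0.68  -0.016] [ 0.717 -0.016]
top wood [536, 217, 24, 77, 977] [549.6 255.2] [ 0.402 -0.744] [ 0.396 -0.856]
top wood [279, 228, 42, 30, 687] [299.3 242.4] [ 0.449 -0.075] [ 0.451 -0.084]
top wood [542, 290, 4, 5, 13] [543.5 291.7] [ 0.306 -0.72 ] [ 0.286 -0.829]
top wood [45, 369, 8, 5, 11] [ 49.1 371.2] [0.135 0.57 ] [0.088 0.659]
top wood [24, 374, 20, 12, 36] [ 33.8 379.7] [0.115 0.607] [0.065 0.703]
top wood [548, 385, 12, 25, 125] [554.  397.7] [ 0.035 -0.727] [-0.027 -0.836]
top wood [550, 408, 4, 4, 9] [551.3 409.7] [ 0.006 -0.717] [-0.061 -0.825]
```

View pics/cs.png

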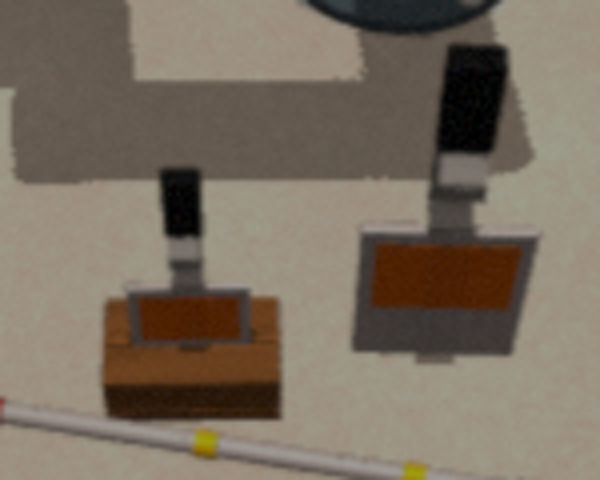

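View pics/ct.png

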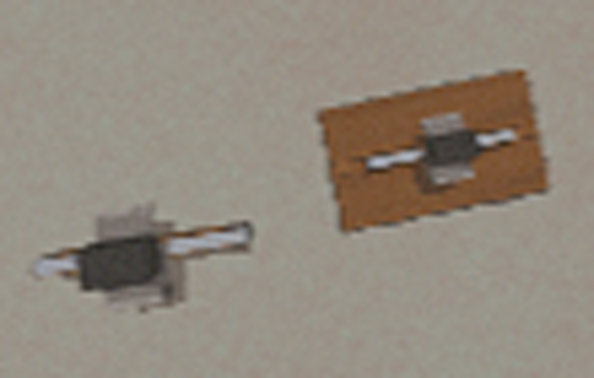

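The crop confirms it: the hanger at crop (180,260), in the wooden stand, is clearly smaller than the one at (450,200). The bright short tip faces the camera (+x), with the darker leg behind it, so the hook opens to world +x. Next I'll get the grip centre and yaw.

```bash
python3 - <<'E'
from h import *
s,t=load('scene0.npy'),load('top0.npy')
hsv=cv2.cvtColor(t['img'],cv2.COLOR_RGB2HSV)
m=cv2.inRange(hsv,(7,110,40),(16,255,255)); m[:225]=0;m[262:]=0;m[:,:275]=0;m[:,325:]=0
r=cv2.minAreaRect(cv2.findNonZero(m)); P=onz(t,cv2.boxPoints(r),.05)[:,:2]
print('stand',P.mean(0),np.linalg.norm(np.diff(P,axis=0),axis=1),[np.arctan2(*(d*[-1,1])) for d in np.diff(P,axis=0)])
def blk(c,x0,x1,y0,y1):
    g=c['img'].max(2)[y0:y1,x0:x1]; m=(g<75).astype(np.uint8); N,_,st,ce=cv2.connectedComponentsWithStats(m)
    return [(st[i].tolist(),ce[i]+[x0,y0]) for i in range(1,N) if st[i,4]>15]
for b in blk(t,290,318,230,256): print('top blk',b,onz(t,b[1],.224)[0],onz(t,b[1],.2)[0])
for b in blk(s,255,280,145,175): print('scene blk',b,onz(s,b[1],.198)[0])
bt=blk(t,290,318,230,256);bs=blk(s,255,280,145,175)
if bt and bs: print('tri',tri(t,bt[0][1],s,bs[0][1]))
# red band from top: columns in the band rows only
m=cv2.inRange(hsv,(0,140,70),(6,255,255)); m[181:]=0; ys,xs=np.nonzero(m); print('red top',xs.min(),xs.max(),onz(t,[(xs.min()+xs.max())/2,ys.mean()],.22)[0])
E
```

```text
stand [ 0.45059615 -0.08589565] [0.11733753 0.06818851 0.11678765] [np.float64(-2.9635113347975435), np.float64(1.7422484671512821), np.float64(0.17604168005942872)]
top blk ([8, 9, 12, 7, 54], array([303.18518519, 242.01851852])) [ 0.44989963 -0.08508529  0.224     ] [ 0.45013267 -0.08662262  0.2       ]
scene blk ([5, 7, 10, 18, 166], array([264.77710843, 160.0060241 ])) [ 0.45023696 -0.09047985  0.198     ]
tri (array([ 0.45045565, -0.08853335,  0.19857146]), np.float64(0.003682886799676718))
red top 318 344 [ 0.6217759  -0.16441108  0.22      ]
```

Request:
{"op": "drive_tool", "data": {"deltas": [[[20,-20,-12,0,0,0],[20,-33,-12,0,0,0],[20,-33,-12,0,0,0],[20,-33,-12,0,0,0],[20,-33,-12,0,0,0],[20,-33,-12,0,0,0],[20,-33,-8,0,0,0],[20,-33,0,0,0,0]]], "gripper": 100, "squeeze": 30}}

```text
time: 0.77
position: [0.3086, -0.2642, 0.3258]
tool_rot: [0.974, 0.226, 0.001, 0.001]
ft_force: [0.2, 0.6, -0.6]
grip_width: 0.0869
grip_force: 0.0
```

Request:
{"op": "drive_tool", "data": {"deltas": [[[34,-16,4,0,0,0],[34,-16,4,0,0,0],[34,-16,4,0,0,0],[34,-16,4,0,0,0],[34,-16,4,0,0,0],[34,-16,4,0,0,0.093],[0,0,0,0,0,0.093],[0,0,0,0,0,0.093]]]}}

```text
time: 1.43
position: [0.4498, -0.087, 0.2999]
tool_rot: [0.996, 0.089, -0.001, -0.0]
ft_force: [-0.2, -1.3, 0.7]
grip_width: 0.087
grip_force: 0.0
```

```bash
cat > w.py <<'E'
from rig import sensors, eyes
import numpy as np, cv2,sys
o=sensors.get_obs(); c=eyes.camera("wrist"); c['pos']=np.array(o['position']);c['rot']=np.array(o['tool_rot'])
n=sys.argv[1]; np.save(n+'.npy',c,allow_pickle=True); cv2.imwrite(f'pics/{n}.png',c['img'][:,:,::-1])
from scipy.spatial.transform import Rotation as R
Rm=R.from_quat(o['tool_rot']).as_matrix(); print(o['time'],o['position'],'yaw',np.arctan2(Rm[1,0],Rm[0,0]),'z',Rm[:,2],o['q'].round(2) if hasattr(o['q'],'round') else o['q'])
print({k:np.round(v,3).tolist() for k,v in c.items() if k in('cx','cy','fov_y','hand_eye')})
E
python3 w.py w1
```

```text
1.4333 [ 0.44983766 -0.0869829   0.2998593 ] yaw 0.17734411542007875 z [-1.28321915e-03  7.37826113e-04 -9.99998904e-01] [-0.44  0.23  1.76  0.    1.15  0.96]
{'fov_y': 65.706, 'cx': 282.402, 'cy': 212.587, 'hand_eye': [[-0.0, 0.966, 0.258, 0.07], [1.0, 0.0, -0.001, 0.001], [-0.001, 0.258, -0.966, -0.141], [0.0, 0.0, 0.0, 1.0]]}
```

View pics/w1.png

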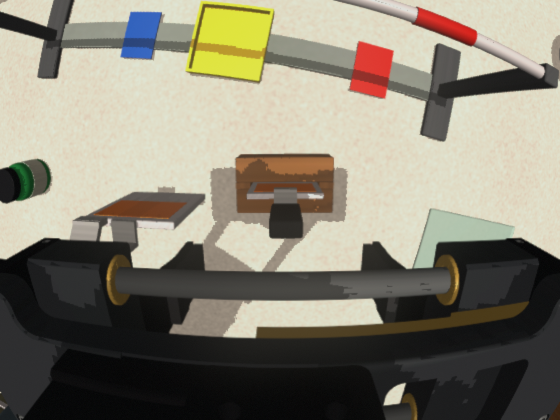

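The wrist view shows the grip block at (286,220), centred between the fingers to within about 2 mm, with the panel parallel to the jaws. The red band is at (446,26). I'll descend and grip.

Request:
{"op": "drive_tool", "data": {"deltas": [[[0,2,20,0,0,0],[0,0,20,0,0,0],[0,0,18,0,0,0],[0,0,15,0,0,0],[0,0,12,0,0,0],[0,0,8,0,0,0],[0,0,0,0,0,0]]]}}

```text
time: 2.07
position: [0.4484, -0.0911, 0.2061]
tool_rot: [0.996, 0.088, -0.002, -0.001]
ft_force: [-0.4, 0.1, 0.3]
grip_width: 0.0874
grip_force: 0.0
```

Request:
{"op": "drive_tool", "data": {"deltas": [[[0,0,0,0,0,0],[0,0,0,0,0,0],[0,0,0,0,0,0],[0,0,0,0,0,0],[0,0,0,0,0,0],[0,0,0,0,0,0],[0,0,0,0,0,0],[0,0,0,0,0,0]]], "gripper": 0, "squeeze": 35}}

```text
time: 2.73
position: [0.4496, -0.0913, 0.2077]
tool_rot: [0.996, 0.088, 0.0, 0.0]
ft_force: [-0.7, 0.4, -0.4]
grip_width: 0.0414
grip_force: 0.0
```

```bash
python3 - <<'E'
from h import *
c=load('w1.npy'); f=210/np.tan(np.radians(c['fov_y'])/2); H=np.array(c['hand_eye'])
Rt=R.from_quat(c['rot']).as_matrix()
def wz(px,z):
    u=(px[0]-c['cx']);v=(px[1]-c['cy']);r=np.hypot(u,v);th=r/f
    d=np.array([np.sin(th)*u/r,-np.sin(th)*v/r,-np.cos(th)])
    o=c['pos']+Rt@H[:3,3]; w=Rt@H[:3,:3]@d
    return o+w*((z-o[2])/w[2])
m=cv2.inRange(cv2.cvtColor(c['img'],cv2.COLOR_RGB2HSV),(0,140,70),(6,255,255))
N,_,st,ce=cv2.connectedComponentsWithStats(m)
for i in range(1,N):
    if st[i,4]>50: print(st[i],ce[i],'rail',wz(ce[i],.22),'plate',wz(ce[i],.012))
s=load('scene0.npy'); print('scene red',onz(s,[208.7,210.5],.22))
E
```

```text
[ 414    8   63   38 1032] [445.7877907   26.50872093] rail [ 0.62211068 -0.17973535  0.22      ] plate [ 0.71897203 -0.27777154  0.012     ]
[ 350   42   43   56 1759] [371.33200682  69.60943718] rail [ 0.57132424 -0.12812781  0.22      ] plate [ 0.62037258 -0.17757796  0.012     ]
scene red [[ 0.62142286 -0.17894183  0.22      ]]
```

Request:
{"op": "drive_tool", "data": {"deltas": [[[0,0,0,0,0,0],[0,0,0,0,0,0],[0,0,0,0,0,0],[0,0,0,0,0,0],[0,0,0,0,0,0],[0,0,0,0,0,0]]]}}

```text
time: 3.23
position: [0.4495, -0.0912, 0.2074]
tool_rot: [0.996, 0.088, -0.0, -0.0]
ft_force: [-0.3, -1.1, -1.7]
grip_width: 0.0237
grip_force: 34.9
```

Request:
{"op": "drive_tool", "data": {"deltas": [[[0,0,-6,0,0,0],[0,0,-12,0,0,0],[0,0,-15,0,0,0],[0,0,-15,0,0,0],[0,0,-15,0,0,0],[0,0,-13,0,0,0],[0,0,-6,0,0,0],[0,0,0,0,0,0]]]}}

```text
time: 3.9
position: [0.4503, -0.0917, 0.291]
tool_rot: [0.996, 0.088, 0.002, 0.001]
ft_force: [-0.3, 0.2, -2.5]
grip_width: 0.0236
grip_force: 34.9
```

```bash
python3 w.py w2
```

```text
3.9 [ 0.45031976 -0.09167385  0.29103989] yaw 0.17687540190013112 z [ 0.0031693  -0.00155755 -0.99999376] [-0.44  0.24  1.77 -0.    1.12  0.95]
{'fov_y': 65.706, 'cx': 282.402, 'cy': 212.587, 'hand_eye': [[-0.0, 0.966, 0.258, 0.07], [1.0, 0.0, -0.001, 0.001], [-0.001, 0.258, -0.966, -0.141], [0.0, 0.0, 0.0, 1.0]]}
```

View pics/w2.png

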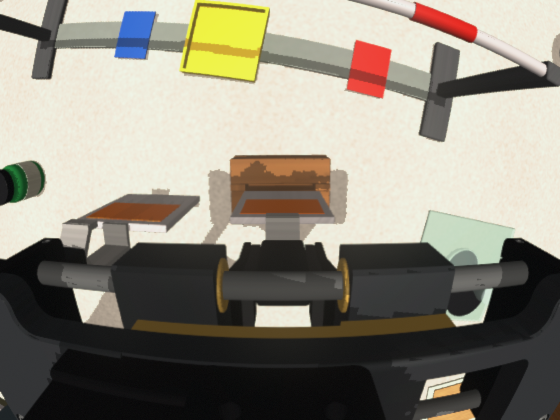

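The panel hangs upright and clear of the stand, gripped symmetrically in the jaws. I'll square it to the rail and go to the loading section, stopping short in x.

Request:
{"op": "drive_tool", "data": {"deltas": [[[10,0,0,0,0,0.095],[20,0,0,0,0,0.095],[22,0,0,0,0,0],[22,-15,0,0,0,0],[22,-25,0,0,0,0],[16,-25,0,0,0,0],[8,-20,0,0,0,0],[0,-5,0,0,0,0]]]}}

```text
time: 4.62
position: [0.5715, 0.0038, 0.2878]
tool_rot: [1.0, -0.005, -0.001, -0.001]
ft_force: [0.4, -0.1, -2.8]
grip_width: 0.0239
grip_force: 34.9
```

```bash
python3 w.py w3; python3 - <<'E'
from rig import eyes; import cv2,numpy as np
c=eyes.camera("scene"); np.save('scene3.npy',c,allow_pickle=True)
cv2.imwrite('pics/s3.png',cv2.resize(c['img'][120:300,160:400],None,fx=3.2,fy=3.2,interpolation=2)[:,:,::-1])
E
```

```text
4.6167 [0.57148235 0.00384796 0.28783531] yaw -0.010468279859512741 z [-0.00147656  0.00218688 -0.99999652] [-0.19  0.41  1.52  0.    1.22  1.39]
{'fov_y': 65.706, 'cx': 282.402, 'cy': 212.587, 'hand_eye': [[-0.0, 0.966, 0.258, 0.07], [1.0, 0.0, -0.001, 0.001], [-0.001, 0.258, -0.966, -0.141], [0.0, 0.0, 0.0, 1.0]]}
```

View pics/w3.png

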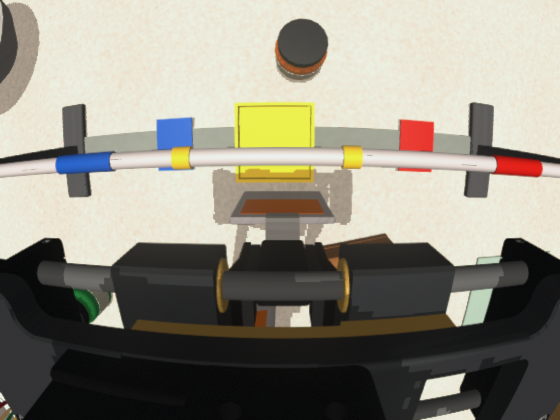

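View pics/s3.png

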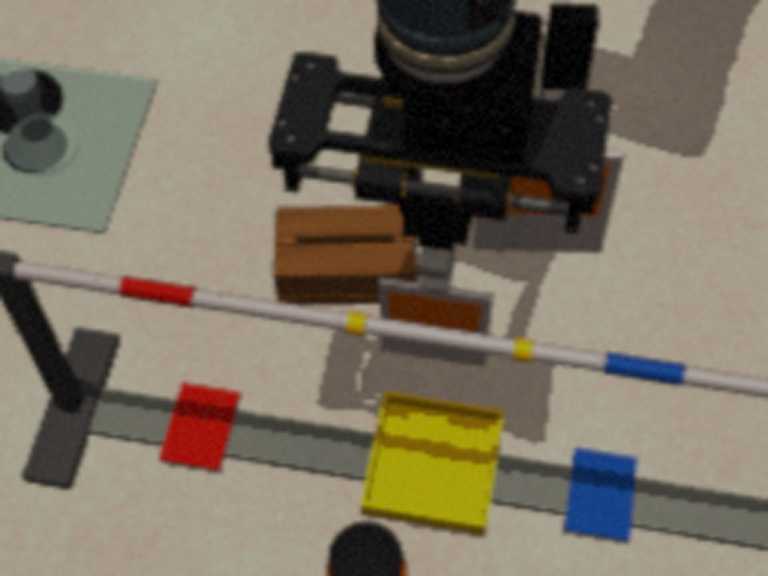

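The wrist view shows the yellow bands at (181,158) and (352,157), with the panel at (283,207) behind the rail and parallel to it. The scene crop shows the panel hanging between the two bands. Now I'll measure the rail from close by.

```bash
cat >> h.py <<'E'
def wz(c,px,z):
    f=210/np.tan(np.radians(c['fov_y'])/2); H=np.array(c['hand_eye']); Rt=R.from_quat(c['rot']).as_matrix()
    u=(px[0]-c['cx']);v=(px[1]-c['cy']);r=np.hypot(u,v);th=r/f
    d=np.array([np.sin(th)*u/r,-np.sin(th)*v/r,-np.cos(th)])
    o=c['pos']+Rt@H[:3,3]; w=Rt@H[:3,:3]@d
    return o+w*((z-o[2])/w[2])
E
python3 - <<'E'
from h import *
c=load('w3.npy'); hsv=cv2.cvtColor(c['img'],cv2.COLOR_RGB2HSV)
for k,a,b in(('yel',(18,140,90),(33,255,255)),('red',(0,140,70),(6,255,255)),('blue',(100,140,70),(125,255,255))):
    m=cv2.inRange(hsv,a,b); m[:145]=0; m[182:]=0
    N,_,st,ce=cv2.connectedComponentsWithStats(m)
    for i in range(1,N):
        if st[i,4]>100: print(k,st[i],ce[i].round(1),wz(c,ce[i],.22).round(4))
E
```

```text
yel [235 145  79   2 158] [274.  145.5] [0.6303 0.0076 0.22  ]
yel [171 147  20  22 371] [180.4 157.7] [0.6242 0.07   0.22  ]
yel [342 146  20  23 400] [352.2 156.6] [ 0.6231 -0.0431  0.22  ]
yel [ 236  166   78   16 1239] [274.2 173.5] [0.6121 0.0078 0.22  ]
red [400 145  33   6 187] [416.6 147.4] [ 0.6306 -0.0886  0.22  ]
red [492 155  51  22 823] [517.7 165.8] [ 0.6218 -0.1815  0.22  ]
blue [ 56 152  55  22 977] [ 82.8 162.7] [0.6254 0.1493 0.22  ]
```

Request:
{"op": "drive_tool", "data": {"deltas": [[[10,0,-2,0,0,0],[12,0,0,0,0,0],[10,0,0,0,0,0],[9,0,0,0,0,0],[7,0,0,0,0,0],[4,0,0,0,0,0],[0,0,0,0,0,0]]]}}

```text
time: 5.3
position: [0.623, -0.0005, 0.2912]
tool_rot: [1.0, -0.007, -0.0, 0.0]
ft_force: [0.4, -0.0, -2.0]
grip_width: 0.0234
grip_force: 34.9
```

Request:
{"op": "drive_tool", "data": {"deltas": [[[0,0,6,0,0,0],[0,0,6,0,0,0],[0,0,4,0,0,0],[0,0,2,0,0,0],[0,0,2,0,0,0],[0,0,0,0,0,0]]]}}

```text
time: 5.8
position: [0.6221, 0.0003, 0.2709]
tool_rot: [1.0, -0.007, -0.001, -0.0]
ft_force: [-0.2, 0.2, -2.3]
grip_width: 0.0239
grip_force: 34.9
```

Request:
{"op": "drive_tool", "data": {"deltas": [[[0,0,1,0,0,0],[0,0,1,0,0,0],[0,0,1,0,0,0],[0,0,0,0,0,0]]]}}

```text
time: 6.13
position: [0.6225, 0.0002, 0.2685]
tool_rot: [1.0, -0.007, -0.0, -0.0]
ft_force: [-0.5, -0.2, -1.9]
grip_width: 0.0239
grip_force: 34.9
```

Request:
{"op": "drive_tool", "data": {"deltas": [[[0,0,1,0,0,0],[0,0,1,0,0,0],[0,0,0,0,0,0]]]}}

```text
time: 6.38
position: [0.6224, 0.0002, 0.2663]
tool_rot: [1.0, -0.007, -0.0, -0.0]
ft_force: [-0.2, -0.3, -1.0]
grip_width: 0.0238
grip_force: 34.9
```

Request:
{"op": "drive_tool", "data": {"deltas": [[[0,0,0.7,0,0,0],[0,0,0.7,0,0,0],[0,0,0,0,0,0]]]}}

```text
time: 6.63
position: [0.6226, 0.0002, 0.2654]
tool_rot: [1.0, -0.007, 0.0, 0.0]
ft_force: [0.2, 0.6, -1.3]
grip_width: 0.0236
grip_force: 34.9
```

Request:
{"op": "drive_tool", "data": {"deltas": [[[0,0,0.7,0,0,0],[0,0,0,0,0,0],[0,0,0,0,0,0]]]}}

```text
time: 6.88
position: [0.6227, 0.0001, 0.2653]
tool_rot: [1.0, -0.007, 0.0, 0.0]
ft_force: [-2.0, 0.9, 3.8]
grip_width: 0.0238
grip_force: 34.9
```

Contact came at the expected height (TCP 0.265), so the hook is on the rail. I'll ease the grip and slide toward the red band.

Request:
{"op": "drive_tool", "data": {"deltas": [[[-0.5,0,0,0,0,0],[0,0,0,0,0,0],[0,0,0,0,0,0],[0,3,0,0,0,0],[0,5,0,0,0,0],[0,8,0,0,0,0],[0,8,0,0,0,0],[0,6,0,0,0,0]]], "squeeze": 12}}

```text
time: 7.55
position: [0.622, -0.028, 0.2651]
tool_rot: [1.0, -0.007, 0.001, -0.002]
ft_force: [-0.3, 5.7, 5.9]
grip_width: 0.024
grip_force: 12.0
```

Request:
{"op": "drive_tool", "data": {"deltas": [[[0,8,0,0,0,0],[0,9,0,0,0,0],[0.2,9,0,0,0,0],[0,9,0,0,0,0],[0,9,0,0,0,0],[0.2,9,0,0,0,0],[0,9,0,0,0,0],[0,6,0,0,0,0]]]}}

```text
time: 8.22
position: [0.6213, -0.096, 0.2651]
tool_rot: [1.0, -0.007, 0.0, -0.002]
ft_force: [-1.0, 6.7, 6.9]
grip_width: 0.0241
grip_force: 12.0
```

Request:
{"op": "drive_tool", "data": {"deltas": [[[0,6,-0.6,0,0,0],[0,9,0,0,0,0],[0,9,0,0,0,0],[0,9,0,0,0,0],[0,9,0,0,0,0],[0,9,0,0,0,0],[0,9,0,0,0,0],[0,6,0,0,0,0]]]}}

```text
time: 8.88
position: [0.6204, -0.1652, 0.2651]
tool_rot: [1.0, -0.007, 0.0, 0.0]
ft_force: [0.3, 5.3, 5.2]
grip_width: 0.0239
grip_force: 12.0
```

Request:
{"op": "drive_tool", "data": {"deltas": [[[0,6,0,0,0,0],[0,6,0,0,0,0],[0,4,0,0,0,0],[0,2,0,0,0,0],[0,0,0,0,0,0],[0,0,0,0,0,0],[0,0,0,0,0,0],[0,0,0,0,0,0]]]}}

```text
time: 9.55
position: [0.6202, -0.1825, 0.2651]
tool_rot: [1.0, -0.006, 0.0, 0.001]
ft_force: [1.5, 0.9, 3.8]
grip_width: 0.0239
grip_force: 12.0
```

```bash
python3 w.py w4; python3 - <<'E'
from rig import eyes; import cv2,numpy as np
c=eyes.camera("scene"); np.save('scene4.npy',c,allow_pickle=True)
cv2.imwrite('pics/s4.png',cv2.resize(c['img'][150:290,140:320],None,fx=4.2,fy=4.2,interpolation=2)[:,:,::-1])
E
```

```text
9.55 [ 0.62019691 -0.18254702  0.26513721] yaw -0.012872155532626418 z [ 4.47610124e-04 -2.05593485e-03 -9.99997786e-01] [-0.46  0.54  1.35 -0.    1.25  1.13]
{'fov_y': 65.706, 'cx': 282.402, 'cy': 212.587, 'hand_eye': [[-0.0, 0.966, 0.258, 0.07], [1.0, 0.0, -0.001, 0.001], [-0.001, 0.258, -0.966, -0.141], [0.0, 0.0, 0.0, 1.0]]}
```

View pics/s4.png

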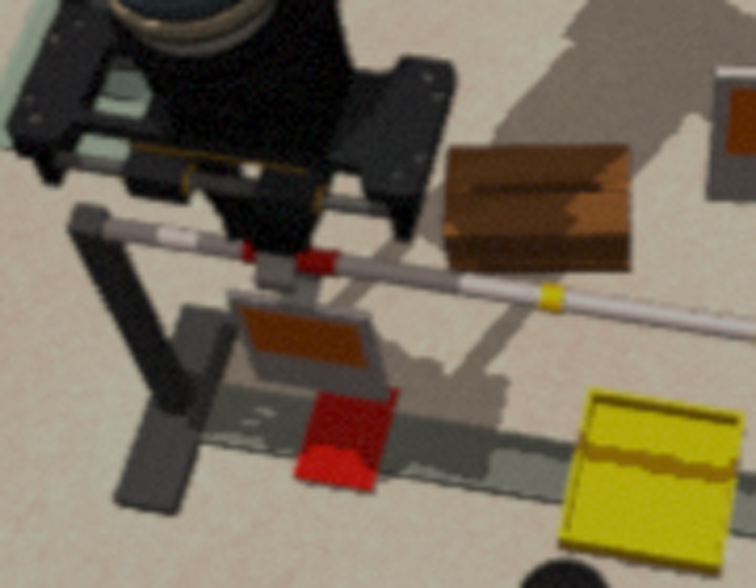

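The crop shows the hook at (258–297, 270) over the red band at (245–335, 258). It is on the band but a few mm toward the post end. I'll slide it 5 mm back, settle, then release gently.

Request:
{"op": "drive_tool", "data": {"deltas": [[[0.5,-1.5,0,0,0,0],[0,-2,0,0,0,0],[0,-1.5,0,0,0,0],[0,0,-0.3,0,0,0],[0,0,0,0,0,0],[0,0,0,0,0,0]]]}}

```text
time: 10.15
position: [0.6204, -0.1769, 0.2652]
tool_rot: [1.0, -0.007, -0.0, 0.0]
ft_force: [0.4, -3.4, 2.6]
grip_width: 0.0235
grip_force: 12.0
```

Request:
{"op": "drive_tool", "data": {"deltas": [[[0,0,0,0,0,0],[0,0,0,0,0,0],[0,0,0,0,0,0],[0,0,0,0,0,0],[0,0,0,0,0,0],[0,0,0,0,0,0],[0,0,0,0,0,0],[0,0,0,0,0,0]]], "gripper": 60}}

```text
time: 10.82
position: [0.6206, -0.1767, 0.2653]
tool_rot: [1.0, -0.007, -0.0, -0.0]
ft_force: [-0.7, 0.5, -0.0]
grip_width: 0.0517
grip_force: 0.0
```

Request:
{"op": "drive_tool", "data": {"deltas": [[[0,0,-3,0,0,0],[0,0,-8,0,0,0],[0,0,-15,0,0,0],[0,0,-20,0,0,0],[0,0,-25,0,0,0],[0,0,-25,0,0,0],[0,0,-15,0,0,0],[0,0,0,0,0,0]]]}}

```text
time: 11.48
position: [0.6225, -0.1776, 0.382]
tool_rot: [1.0, -0.007, 0.005, 0.002]
ft_force: [-0.1, 0.5, 0.4]
grip_width: 0.0524
grip_force: 0.0
```

Request:
{"op": "drive_tool", "data": {"deltas": [[[-30,0,-5,0,0,0],[-30,0,0,0,0,0],[-30,0,0,0,0,0],[-15,0,0,0,0,0],[0,0,0,0,0,0],[0,0,0,0,0,0]]]}}

```text
time: 11.98
position: [0.5151, -0.1753, 0.3812]
tool_rot: [1.0, -0.007, 0.0, -0.0]
ft_force: [0.1, 0.7, -0.1]
grip_width: 0.0523
grip_force: 0.0
```

```bash
python3 w.py w5; python3 - <<'E'
from rig import eyes; import cv2,numpy as np
c=eyes.camera("scene"); np.save('scene5.npy',c,allow_pickle=True)
a=cv2.resize(c['img'][150:290,140:320],None,fx=3,fy=3,interpolation=2)
w=np.load('w5.npy',allow_pickle=True).item()['img']; b=cv2.resize(w[70:270,180:380],(250,250),interpolation=2)
b=cv2.copyMakeBorder(b,0,a.shape[0]-250,0,0,0)
cv2.imwrite('pics/s5.png',np.hstack([a,b])[:,:,::-1])
E
```

```text
11.9833 [ 0.51511955 -0.17534943  0.38118612] yaw -0.014050100872031233 z [ 1.73036377e-04  2.45949929e-04 -9.99999955e-01] [-0.53  0.28  1.45  0.    1.41  1.05]
{'fov_y': 65.706, 'cx': 282.402, 'cy': 212.587, 'hand_eye': [[-0.0, 0.966, 0.258, 0.07], [1.0, 0.0, -0.001, 0.001], [-0.001, 0.258, -0.966, -0.141], [0.0, 0.0, 0.0, 1.0]]}
```

View pics/s5.png

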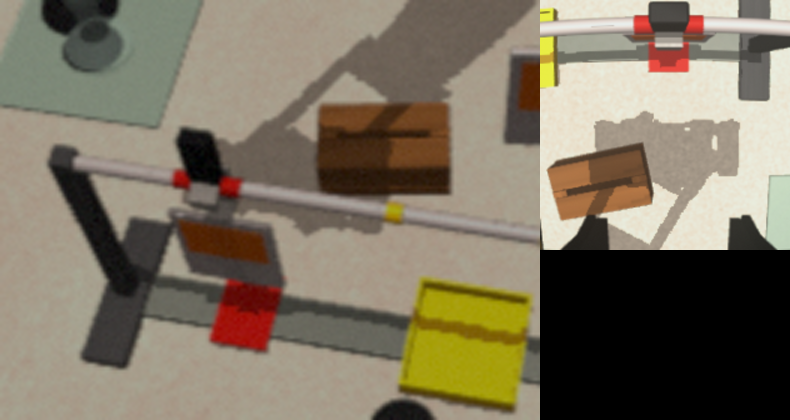

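The hanger hangs upright with red showing evenly on both sides of the hook: wrist inset 634–650 left and 688–704 right of it. I'll let it settle, then hand in.

Request:
{"op": "drive_tool", "data": {"deltas": [[[0,0,0,0,0,0],[0,0,0,0,0,0],[0,0,0,0,0,0],[0,0,0,0,0,0],[0,0,0,0,0,0],[0,0,0,0,0,0],[0,0,0,0,0,0],[0,0,0,0,0,0]]]}}

```text
time: 12.75
position: [0.5156, -0.1754, 0.3814]
tool_rot: [1.0, -0.007, 0.0, -0.0]
ft_force: [-0.5, 0.4, 0.4]
grip_width: 0.0523
grip_force: 0.0
```

Request:
{"op": "drive_tool", "data": {"deltas": [[[0,0,0,0,0,0],[0,0,0,0,0,0],[0,0,0,0,0,0],[0,0,0,0,0,0],[0,0,0,0,0,0],[0,0,0,0,0,0],[0,0,0,0,0,0],[0,0,0,0,0,0]]]}}

```text
time: 13.42
position: [0.5156, -0.1754, 0.3814]
tool_rot: [1.0, -0.007, -0.0, -0.0]
ft_force: [-0.6, 0.7, 0.1]
grip_width: 0.052
grip_force: 0.0
```

```bash
python3 - <<'E'
from rig import eyes,ticket; import numpy as np
a=np.load('scene5.npy',allow_pickle=True).item()['img'].astype(int)
b=eyes.camera("scene")['img'].astype(int)
c=eyes.camera("scene")['img'].astype(int)
s=np.s_[190:260,190:240]
print((abs(a-b)[s]>50).sum(),(abs(c-b)[s]>50).sum())
print(ticket.hand_in())
E
```

```text
0 0
the job is handed in; nothing more can be done
None
```

I handed the job in at about 13.5 s, with the smaller panel hanging freely, upright and still on the rail and its hook centred on the red band; the hand-in call returned no verdict.

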